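# Open the top tray and clear both bays

### The arm

A 7-joint arm with a two-finger parallel gripper is mounted at the origin on the work surface. World frame = base frame: x ahead of the robot, y to its left, z up, the work surface at z = 0. Lengths are in m, angles in rad, forces in N, time in s.
With the tool pointing down it reaches from about 0.4 to 0.925 m from the base axis. Payload 5.6 kg.
Tool frame: the origin (TCP) lies at the very end of the fingers, on their centre line; the grasp point (between the pads) lies 19 mm behind it; z points along the fingers, y is the line along which they close (so a half turn about z gives the same grasp; the last joint's range is limited). The gripper opens to 85 mm and grips with 20 to 120 N. Pads are 22 mm wide; open, the fingers measure 114 mm over their backs; the gripper's body (76 mm by 85 mm) begins 54 mm behind the grasp point. The pads swing forward as they close: fully open they stand 13 mm farther back than shut.
Start: joints at [-1.233, 0.468, -0.012, 1.603, 0.006, 1.071, -0.056], TCP at [0.242, 0.603, 0.231] pointing down, gripper open.
Joint ranges: [-2.53, 2.53], [-0.31, 2.02], [-1.57, 1.55], [0.28, 2.44], [-1.29, 4.43], [0.15, 1.84], [-2.92, 2.92]. Speed limits (rad/s): [2.57, 2.57, 3.14, 3.14, 3.14, 3.14, 3.14].

### API

Orientations are given as a unit quaternion [w, x, y, z].
In Python, from rig import ctrl gives the robot as it stands.
- The arm moves only by the shell command python3 -m jog 'ROWS' [FORCE]. ROWS is JSON, one flat list of numbers, 7 for each row, row after row: the turn, a rotation vector about the world's x, y, z in degrees, then the shift along the world's x, y, z in cm, then the opening, from -1 (shut) to 1 (fully open). In form: [rx, ry, rz, dx, dy, dz, hand, rx, ry, rz, dx, dy, dz, hand, ...]. A call has exactly 8 rows; each row shifts and turns the commanded pose from where the row before left it; what a row does not reach is not made up. A row lasts 1/8 s, in which the tool goes at most 62.5 mm and 10.7 degrees, less where a joint would pass 70% of its speed; a pose out of reach is approached as far as the arm can. A call with a gripper value outside its range is refused whole. The fingers move at their own pace and stop on an object; FORCE is the grip in N (left out, the last holds). Time passes only in rows, so rows that do not move let the fingers close, or fill a call up. It gives the time, the measured TCP pose, the force, the opening and the grip force at its end, in the units of the state.
- ctrl.get_state(): the state, without advancing time (a new reading comes with each control period).
- ctrl.read_camera(name): name is "side" or "top"; returns the picture (384x512x3 uint8, red, green, blue); there is no depth.
- ctrl.camera_params(name): a dict with "camera_matrix" (3x3 intrinsics, pixels), "k1" (the pictures are not rectified: a ray, as slopes to the right and down, at radius r is drawn at 1 + k1 r^2 times it, then the intrinsics apply), "T" (4x4, takes a point from camera to world coordinates). Camera axes: x right, y up, looking along -z (the intrinsics and any distortion apply to the point x, -y, -z); pixel columns grow to the right and rows downward; lengths in m; the calibration is good to about 2 mm. A picture is of the moment at which its call begins. camera_params takes no time and is no camera call.
- ctrl.job_done(): hands the job in; it is judged then, once.
The state is a dict: "time": time; "joints": joint angles; "qd": joint speeds; "tau": joint torques, N m; "ee_pos": TCP position; "ee_rot": TCP orientation; "ft_force": force on the tool from outside, world axes, zero at the start; "torque": the same for the moment, N m; "finger_gap": opening from 0.0 (shut) to 1.0 (fully open); "grip_force": force on a finger pad.
Only numpy, scipy, OpenCV 4.12 (cv2) and the standard library are available. Lean on these libraries where they do the work, as an engineer would, in place of code of your own. Each camera call takes 0.05 s, during which the arm holds its last target. There are 200 camera calls.

### The job

I need to get at the rings and the caps in the top tray of the grey tiers: pull that tray all the way out to its stop, then slide the orange cover along its rails off the left bay to the middle station, where it clicks in, so that both outer bays lie open. Leave the tray fully out and the cover clicked in at the middle, and do not disturb the bottle, the jar, the spoon or the warmer and its button.

Things in the scene. Friction and masses are not known exactly. Their poses are not given: they have to be found in the camera images.
- tiers: fixed three-level stacking tiers in grey plastic, 220 deep (x) x 310 wide (y) x 225 high. Origin: centre of the underside; x points to its back, so its open front is at x = -110 and faces the robot; z up. Two lower levels are open bins; the top level holds a white pull-out tray under a 6 mm roof (underside at z = 219).
- tray (a joint): travel of the white top tray out of the tiers, along the tiers' -x: 0 closed, 0.140 m at its stop; may start a little open. Stays where left (about 4 N friction). 289 wide; side walls reach z = 186, the 6 mm front panel z = 212 (over the tiers' underside). Three bays side by side, 96 apart: left (+y) rings, middle empty, right (-y) caps.
- tray_handle (a point): middle of the bar of the tray's black D handle. The bar is round, 12 thick, 120 long along the tiers' y, level, its centre 52 out from the tray's front panel and 195 above the tiers' underside (30 below the roof's top); clear gap between bar and panel 46. Moves with the tray.
- cover (a joint): travel of the orange cover across the tray, along the tiers' -y: 0 at the left end over the rings, 0.096 m at the middle station (fin opposite the red mark on the front panel's edge), 0.192 m at the right end over the caps. At the middle a sprung ball clicks in under it (about 6 N in or out; pulls it in over the last 5 mm). Elsewhere stays where left. Starts near the left end.
- cover_fin (a point): middle of the top edge of the upright fin on the orange cover. Cover: plate 90 (tiers' x) x 86 (y) x 5, top at z = 177 over the tiers' underside; fin in its middle 50 long (x), 7 thick (y), 37 high, top edge at z = 214. Under the roof when the tray is shut; 83 in front of the tiers' front when it is fully out.
- bottle: loose glass bottle with a white cap, 62 diameter, 160 high, standing; origin: centre of the underside
- jar: loose amber glass jar with a yellow lid, 64 diameter, 85 high, standing; origin: centre of the underside
- spoon: loose hard silicone spoon, green, 150 long, lying along its own x; origin: about the middle of its underside
- warmer: fixed white bottle warmer, round, 140 diameter, 130 high; origin: centre of the underside; on its top towards the front is a push button
- warmer_button (a joint): travel of the warmer's green push button: 0 up, 0.005 m fully pressed

How it is judged:
By the outcome, as a careful person would: the job done as asked, in the order asked, and still so for the second after the job is handed in, with the robot touching nothing.
It also fails if it takes over 48 s, if anything falls off the work surface, if the arm or the gripper's body presses on something with over 40 N, if the wrist force passes 120 N, or if a joint passes its speed limit or range.

## Working session

There is one attempt and no reset: what is moved stays moved. The work goes in short steps, Python scripts to look and compute and a shell command to move; the robot and the scene stay as the last step left them, time stands still between calls to the robot, and variables do not carry over. Pictures are saved under pics/ and viewed, at most 10 in all, crops included, and the job is handed in when it is done.

```bash
mkdir -p pics; ls; python3 - <<'E'
from rig import ctrl
import cv2,numpy as np
for n in("side","top"):
    im=ctrl.read_camera(n); cv2.imwrite(f"pics/{n}0.png",im[:,:,::-1])
    p=ctrl.camera_params(n); print(n,np.round(p["camera_matrix"],1).tolist(),p["k1"],np.round(p["T"],3).tolist())
s=ctrl.get_state(); print({k:np.round(v,3).tolist() for k,v in s.items()})
E
```

```text
pics
side [[429.7, 0.0, 249.3], [0.0, 429.7, 197.1], [0.0, 0.0, 1.0]] -0.006727943788513741 [[0.622, 0.745, -0.242, 0.318], [-0.783, 0.592, -0.192, -0.255], [-0.0, 0.309, 0.951, 1.281], [0.0, 0.0, 0.0, 1.0]]
top [[349.5, 0.0, 258.6], [0.0, 349.5, 193.3], [0.0, 0.0, 1.0]] -0.0780845406618533 [[-0.014, 0.996, -0.092, 0.553], [-0.999, -0.01, 0.049, -0.006], [0.048, 0.092, 0.995, 0.865], [0.0, 0.0, 0.0, 1.0]]
{'time': 0.1, 'joints': [-1.233, 0.468, -0.012, 1.604, 0.006, 1.071, -0.056], 'qd': [-0.0, -0.001, 0.0, -0.002, -0.0, 0.001, -0.002], 'tau': [0.001, -53.352, 0.022, -25.197, 0.011, 0.004, -0.0], 'ee_pos': [0.241, 0.603, 0.23], 'ee_rot': [-0.0, 0.189, 0.982, -0.001], 'ft_force': [0.465, 0.047, 0.321], 'torque': [0.012, -0.061, -0.015], 'grip_force': 0.0, 'finger_gap': 0.995}
```

View pics/side0.png

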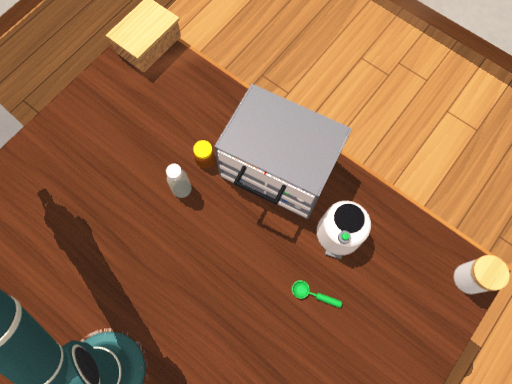

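View pics/top0.png

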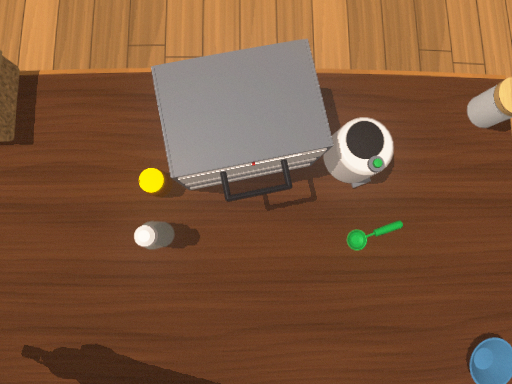

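The side and top views both show the tiers, turned slightly. In the top view the roof corners are near (152,68), (306,40), (331,146) and (170,178), and the handle bar runs from (226,198) to (291,187). The bottle is at (150,235), the jar at (151,180) and the warmer at (360,150). The cover is hidden under the roof.

```bash
cat > h.py <<'E'
import numpy as np,cv2
from rig import ctrl
def ray(n,uv):
    p=ctrl.camera_params(n);K=np.array(p["camera_matrix"]);T=np.array(p["T"])
    d=(np.array(uv,float).reshape(-1,2)-K[:2,2])/K[[0,1],[0,1]]
    s=d.copy()
    for _ in range(20): s=d/(1+p["k1"]*(s**2).sum(1,keepdims=True))
    return T[:3,3],np.c_[s[:,0],-s[:,1],-np.ones(len(s))]@T[:3,:3].T
def onz(n,uv,z):
    o,d=ray(n,uv); return o+d*((z-o[2])/d[:,2:])
def proj(n,P):
    p=ctrl.camera_params(n);K=np.array(p["camera_matrix"]);T=np.array(p["T"])
    c=(np.atleast_2d(P)-T[:3,3])@T[:3,:3];s=np.c_[c[:,0],-c[:,1]]/-c[:,2:]
    return s*(1+p["k1"]*(s**2).sum(1,keepdims=True))*K[[0,1],[0,1]]+K[:2,2]
E
python3 - <<'E'
from h import *
for n in("top","side"):
    im=cv2.imread(f"pics/{n}0.png");hsv=cv2.cvtColor(im,cv2.COLOR_BGR2HSV)
    m=((hsv[...,1]<35)&(hsv[...,2]>95)&(hsv[...,2]<165)).astype(np.uint8)
    m=cv2.morphologyEx(m,cv2.MORPH_OPEN,np.ones((5,5)))
    c=max(cv2.findContours(m,0,2)[0],key=cv2.contourArea)
    q=cv2.approxPolyDP(cv2.convexHull(c),6,True)[:,0]
    w=onz(n,q,.225);print(n,q.tolist(),np.round(w[:,:2],3).tolist(),np.round(np.linalg.norm(w-np.roll(w,-1,0),axis=1),3))
    b=(im.max(2)<60).astype(np.uint8);k,l,st,ce=cv2.connectedComponentsWithStats(b)
    for i in range(1,k):
        if 100<st[i,4]<3000: 
            pts=np.argwhere(l==i)[:,::-1];W=onz(n,pts,.195)[:,:2]
            print("black",st[i].tolist(),np.round(cv2.boxPoints(cv2.minAreaRect(W.astype(np.float32))),3).tolist())
    for nm,lo,hi,z in(("yellow",(22,180,180),(34,255,255),.085),("green",(50,150,80),(75,255,255),.02)):
        mm=cv2.inRange(hsv,lo,hi);k,l,st,ce=cv2.connectedComponentsWithStats(mm)
        for i in range(1,k):
            if st[i,4]>40: print(nm,ce[i],np.round(onz(n,ce[i],z),3).tolist())
print(onz("top",[[145,236]],.16),onz("top",[[365,138]],.13))
E
```

```text
top [[307, 40], [332, 145], [178, 175], [152, 66]] [[0.914, -0.137], [0.702, -0.178], [0.647, 0.111], [0.858, 0.163]] [0.215 0.293 0.218 0.305]
black [223, 160, 69, 41, 451] [[0.6000000238418579, 0.024000000208616257], [0.625, -0.10400000214576721], [0.6800000071525574, -0.09399999678134918], [0.656000018119812, 0.03500000014901161]]
yellow [150.92540323 179.81653226] [[0.657, 0.196, 0.085]]
green [377.54 162.54] [[0.706, -0.348, 0.02]]
green [369.25239006 234.91395793] [[0.525, -0.319, 0.02]]
side [[188, 183], [188, 190], [177, 187]] [[0.518, 0.108], [0.503, 0.096], [0.492, 0.123]] [0.019 0.03  0.03 ]
black [234, 166, 52, 39, 336] [[0.5960000157356262, 0.024000000208616257], [0.621999979019165, -0.10400000214576721], [0.6790000200271606, -0.09200000017881393], [0.652999997138977, 0.035999998450279236]]
black [335, 204, 29, 29, 645] [[0.6600000262260437, -0.2669999897480011], [0.7020000219345093, -0.3269999921321869], [0.7649999856948853, -0.28299999237060547], [0.7229999899864197, -0.22300000488758087]]
black [0, 290, 16, 39, 240] [[-0.03200000151991844, 0.21699999272823334], [-0.00
[... 253 characters left out ...]
23000000044703484, 0.2199999988079071], [-0.010999999940395355, 0.22100000083446503]]
black [75, 342, 44, 42, 1174] [[-0.01600000075995922, 0.03799999877810478], [0.02500000037252903, -0.07999999821186066], [0.09600000083446503, -0.0560000017285347], [0.054999999701976776, 0.06199999898672104]]
black [115, 350, 15, 27, 140] [[0.06400000303983688, -0.07699999958276749], [0.08500000089406967, -0.08799999952316284], [0.1120000034570694, -0.03700000047683716], [0.09099999815225601, -0.026000000536441803]]
yellow [202.37121212 148.75378788] [[0.655, 0.195, 0.085]]
green [312.43031785 293.75550122] [[0.523, -0.324, 0.02]]
[[0.53466094 0.18747811 0.16      ]] [[ 0.74039817 -0.27771776  0.13      ]]
```

```bash
python3 -m jog '[0,0,0,0,0,5,0, 0,0,0,0,0,5,0, 0,0,-4,2.7,-4.6,0,0, 0,0,-4,2.7,-4.6,0,0, 0,0,-4,2.7,-4.6,0,0, 0,0,-4,2.7,-4.6,0,0, 0,0,-4,2.7,-4.6,0,0, 0,0,-4,2.7,-4.6,0,0]' && python3 -m jog '[0,0,-4,2.7,-4.6,0,0, 0,0,-4,2.7,-4.6,0,0, 0,0,-4,2.7,-4.6,0,0, 0,0,-4,2.7,-4.6,0,0, 0,0,-4,2.7,-4.6,0,0, 0,0,-4,2.7,-4.6,0,0, 0,0,-4,2.7,-4.6,0,0, 0,0,-4,2.7,-4.6,0,0]'
```

```text
time: 1.1
ee_pos: [0.4041, 0.3256, 0.331]
ee_rot: [-0.0, 0.39, 0.921, -0.0]
ft_force: [0.4, 0.7, -0.2]
finger_gap: 0.5
grip_force: 0.0
time: 2.1
ee_pos: [0.6202, -0.0419, 0.331]
ee_rot: [-0.0, 0.629, 0.778, -0.0]
ft_force: [0.2, 0.3, -0.6]
finger_gap: 0.495
grip_force: 0.0
```

```bash
python3 -m jog '[0,0,-1,-0.3,0.3,-3,0, 0,0,0,0,0,-3,0, 0,0,0,0,0,-3,0, 0,0,0,0,0,-2,0, 0,0,0,0,0,-2,0, 0,0,0,0,0,-1.5,0, 0,0,0,0,0,-1.3,0, 0,0,0,0,0,0,0]' 40; python3 - <<'E'
from h import *
im=np.hstack([cv2.resize(ctrl.read_camera(n)[y:y+150,x:x+200],None,fx=2,fy=2,interpolation=2) for n,y,x in(("top",110,170),("side",110,170))])
cv2.imwrite("pics/g1.png",im[:,:,::-1])
E
```

```text
time: 3.1
ee_pos: [0.6161, -0.0375, 0.1724]
ee_rot: [-0.001, 0.635, 0.773, -0.001]
ft_force: [-0.6, 0.0, 0.4]
finger_gap: 0.502
grip_force: 0.0
```

View pics/g1.png

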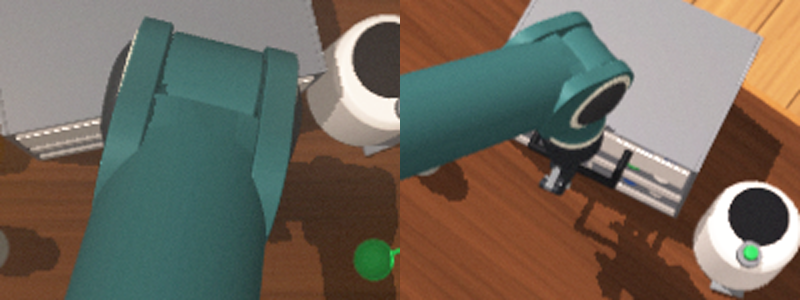

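The side half shows the outer finger in front of the bar near (555,180) and the gripper astride it, with no contact force. The arm covers the handle in the top half. I'll close the gripper.

```bash
python3 -m jog '[0,0,0,0,0,0,-0.4, 0,0,0,0,0,0,-1, 0,0,0,0,0,0,-1, 0,0,0,0,0,0,-1, 0,0,0,0,0,0,-1, 0,0,0,0,0,0,-1, 0,0,0,0,0,0,-1, 0,0,0,0,0,0,-1]' 50
```

```text
time: 4.2
ee_pos: [0.6169, -0.0376, 0.174]
ee_rot: [0.0, 0.635, 0.773, 0.0]
ft_force: [-1.9, 0.1, 5.0]
finger_gap: 0.123
grip_force: 48.9
```

```bash
python3 -m jog '[0,0,0,-0.6,-0.11,0,-1, 0,0,0,-1.2,-0.23,0,-1, 0,0,0,-1.2,-0.23,0,-1, 0,0,0,-1.2,-0.23,0,-1, 0,0,0,-1.2,-0.23,0,-1, 0,0,0,-1.2,-0.23,0,-1, 0,0,0,-1.2,-0.23,0,-1, 0,0,0,-1.2,-0.23,0,-1]'; python3 -m jog '[0,0,0,-1.2,-0.23,0,-1, 0,0,0,-1.2,-0.23,0,-1, 0,0,0,-1,-0.2,0,-1, 0,0,0,-0.5,-0.1,0,-1, 0,0,0,-0.2,-0.04,0,-1, 0,0,0,-0.2,-0.04,0,-1, 0,0,0,0,0,0,-1, 0,0,0,0,0,0,-1]'
```

```text
time: 5.2
ee_pos: [0.5281, -0.0551, 0.174]
ee_rot: [0.002, 0.635, 0.773, 0.001]
ft_force: [5.2, 0.2, 1.9]
finger_gap: 0.118
grip_force: 49.1
time: 6.2
ee_pos: [0.4845, -0.0636, 0.1739]
ee_rot: [0.001, 0.635, 0.773, 0.0]
ft_force: [2.5, -1.2, 7.4]
finger_gap: 0.121
grip_force: 49.8
```

```bash
python3 -m jog '[0,0,0,-0.2,-0.04,0,-1, 0,0,0,-0.2,-0.04,0,-1, 0,0,0,-0.2,-0.04,0,-1, 0,0,0,-0.2,-0.04,0,-1, 0,0,0,0,0,0,-1, 0,0,0,0,0,0,-1, 0,0,0,0,0,0,-1, 0,0,0,0,0,0,-1]'
```

```text
time: 7.2
ee_pos: [0.4831, -0.064, 0.1741]
ee_rot: [0.007, 0.634, 0.773, 0.004]
ft_force: [25.7, 0.6, -15.4]
finger_gap: 0.125
grip_force: 48.8
```

```bash
python3 -m jog '[0,0,0,0.2,0.04,0,-1, 0,0,0,0.3,0.05,0,-1, 0,0,0,0,0,0,-0.3, 0,0,0,0,0,0,0, 0,0,0,0,0,0,0, 0,0,0,0,0,0,0, 0,0,0,0,0,2,0, 0,0,0,0,0,3,0]' && python3 -m jog '[0,0,0,0,0,3,0, 0,0,0,0,0,3,0, 0,0,0,0,0,3,0, 0,0,0,-1,5,2,0, 0,0,0,-1,6,0,0, 0,0,0,0,6,0,0, 0,0,0,0,6,0,0, 0,0,0,0,0,0,0]'; python3 - <<'E'
from h import *
for n in("top","side"):
    im=ctrl.read_camera(n); cv2.imwrite(f"pics/{n}2.png",im[:,:,::-1])
cv2.imwrite("pics/g2.png",np.hstack([cv2.resize(cv2.imread(f"pics/{n}2.png")[100:250,150:350],None,fx=2,fy=2,interpolation=2) for n in("top","side")]))
for n in("top","side"):
    im=cv2.imread(f"pics/{n}2.png");hsv=cv2.cvtColor(im,cv2.COLOR_BGR2HSV)
    o=cv2.inRange(hsv,(7,190,150),(17,255,255));k,l,st,ce=cv2.connectedComponentsWithStats(o)
    for i in range(1,k):
        if st[i,4]>30: print(n,st[i],ce[i],onz(n,ce[i],.177).round(3))
    b=(im.max(2)<60).astype(np.uint8);k,l,st,ce=cv2.connectedComponentsWithStats(b)
    for i in range(1,k):
        if 100<st[i,4]<3000:
            W=onz(n,np.argwhere(l==i)[:,::-1],.195)[:,:2];print("black",st[i].tolist(),cv2.boxPoints(cv2.minAreaRect(W.astype(np.float32))).round(3).tolist())
print(proj("top",[[.572,.047,.214],[.590,-.047,.214]]),proj("side",[[.572,.047,.214],[.590,-.047,.214]]))
E
```

```text
time: 8.2
ee_pos: [0.4796, -0.0638, 0.2231]
ee_rot: [-0.001, 0.635, 0.773, -0.001]
ft_force: [0.4, 0.3, 0.6]
finger_gap: 0.503
grip_force: 0.0
time: 9.2
ee_pos: [0.4593, 0.171, 0.3327]
ee_rot: [-0.001, 0.631, 0.775, -0.0]
ft_force: [-0.0, -0.7, 0.2]
finger_gap: 0.502
grip_force: 0.0
top [ 203  188   51   52 1806] [227.49944629 213.23255814] [[0.578 0.022 0.177]]
black [18, 76, 20, 24, 250] [[0.8080000281333923, 0.4059999883174896], [0.8560000061988831, 0.40400001406669617], [0.8579999804496765, 0.44200000166893005], [0.8090000152587891, 0.4440000057220459]]
black [347, 122, 36, 34, 609] [[0.6830000281333923, -0.27000001072883606], [0.7279999852180481, -0.3050000071525574], [0.7730000019073486, -0.24699999392032623], [0.7269999980926514, -0.21199999749660492]]
black [67, 248, 66, 110, 2839] [[0.296999990940094, 0.2680000066757202], [0.335999995470047, 0.1679999977350235], [0.5260000228881836, 0.2409999966621399], [0.4869999885559082, 0.34200000762939453]]
black [240, 248, 67, 24, 300] [[0.4560000002384186, -0.006000000052154064], [0.4909999966621399, -0.12999999523162842], [0.50900000
[... 1417 characters left out ...]
-0.004000000189989805], [0.04600000008940697, -0.07800000160932541], [0.10400000214576721, -0.03099999949336052], [0.04600000008940697, 0.0430000014603138]]
black [37, 352, 34, 32, 614] [[-0.06599999964237213, 0.029999999329447746], [-0.017000000923871994, 0.007000000216066837], [0.02500000037252903, 0.09600000083446503], [-0.024000000208616257, 0.11999999731779099]]
black [115, 352, 16, 32, 213] [[0.050999999046325684, -0.08500000089406967], [0.07400000095367432, -0.10000000149011612], [0.11400000005960464, -0.04100000113248825], [0.09200000017881393, -0.026000000536441803]]
[[213.25211444 215.72204467]
 [263.76027258 205.44844981]] [[219.59678148 182.84957534]
 [251.75636614 198.86387103]]
```

View pics/g2.png

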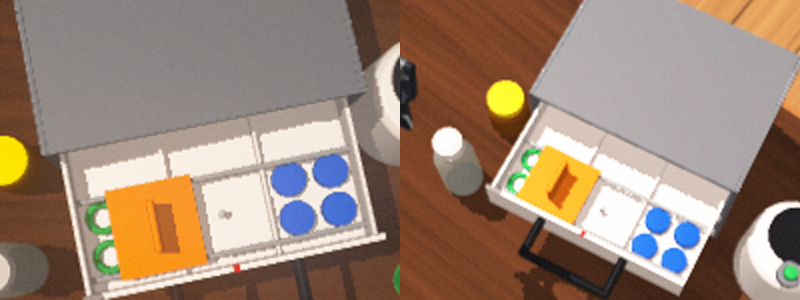

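The tray is out. In the top half the cover plate spans crop (105–208, 178–278), about 24 mm along already, and its fin's top edge is near crop (159,228). The red mark is at (237,268). Next I'll measure the fin and the mark.

```bash
python3 - <<'E'
from h import *
a=np.deg2rad(10.9);X=np.array([np.cos(a),np.sin(a)]);Y=np.array([-X[1],X[0]])
f0=np.array([.672,-.031])
t=lambda P:np.round([((np.array(P)[:2]-f0)@X),((np.array(P)[:2]-f0)@Y)],4)
for n in("top","side"):
    im=cv2.imread(f"pics/{n}2.png");hsv=cv2.cvtColor(im,cv2.COLOR_BGR2HSV)
    o=cv2.inRange(hsv,(5,150,90),(20,255,255));o=cv2.morphologyEx(o,cv2.MORPH_OPEN,np.ones((3,3)))
    k,l,st,ce=cv2.connectedComponentsWithStats(o)
    for i in range(1,k):
        W=onz(n,np.argwhere(l==i)[:,::-1],.177)[:,:2].astype(np.float32)
        r=cv2.minAreaRect(W)
        if .06<min(r[1]) and max(r[1])<.13: print(n,"plate",r,t(r[0]))
    red=(cv2.inRange(hsv,(0,150,100),(4,255,255))|cv2.inRange(hsv,(174,150,100),(180,255,255)))
    k,l,st,ce=cv2.connectedComponentsWithStats(red)
    for i in range(1,k):
        if st[i,4]>1 and 200<ce[i][0]<300: w=onz(n,ce[i],.212)[0];print(n,"red",st[i],w.round(3),t(w))
w=onz("top",[[229.5,214]],.214)[0];print("fin",w.round(3),t(w))
w=onz("side",[[150+163/2,100+172/2]],.214)[0];print("fin side",w.round(3),t(w))
im=cv2.imread("pics/top2.png")[185:242,200:260];im2=cv2.imread("pics/side2.png")[165:222,205:265]
cv2.imwrite("pics/fin.png",np.hstack([cv2.resize(x,None,fx=6.5,fy=6.5,interpolation=0) for x in(im,im2)]))
E
```

```text
top plate ((0.5773613452911377, 0.021980710327625275), (0.08927107602357864, 0.08570905029773712), 10.850961685180664) [-0.0829  0.0699]
top red [267 232   4   5  13] [ 0.537 -0.054  0.212] [-0.137   0.0026]
side red [240 216   2   2   3] [ 0.535 -0.054  0.212] [-0.139   0.0032]
fin [0.575 0.017 0.214] [-0.0863  0.0654]
fin side [0.585 0.017 0.214] [-0.0767  0.0635]
```

View pics/fin.png

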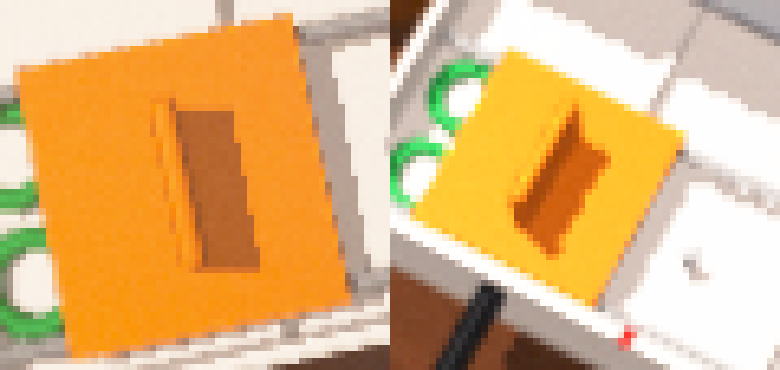

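The plate measures 89 × 86 mm at 10.85°, which matches the given size. Its centre, and so the fin, is at (0.577, 0.022), 83 mm ahead of the tiers as specified. The red mark is 67 mm further towards tiers -y.

```bash
python3 -m jog '[0,0,10,2,-2.5,0,0, 0,0,10,2,-2.5,0,0, 0,0,10,2,-2.5,0,0, 0,0,10,2,-2.5,0,0, 0,0,10,2,-2.5,0,0, 0,0,10,1.8,-2.4,0,0, 0,0,10,0,0,0,0, 0,0,10,0,0,0,0]'; python3 -m jog '[0,0,9,0,0,0,0, 0,0,0,0,0,0,0, 0,0,0,0,0,-2,0, 0,0,0,0,0,-3,0, 0,0,0,0,0,-2,0, 0,0,0,0,0,0,0, 0,0,0,0,0,0,0, 0,0,0,0,0,0,0]'
```

```text
time: 10.3
ee_pos: [0.5783, 0.0142, 0.3332]
ee_rot: [-0.0, -0.011, 1.0, -0.0]
ft_force: [-0.4, 0.0, 0.1]
finger_gap: 0.5
grip_force: 0.0
time: 11.3
ee_pos: [0.5793, 0.0169, 0.2645]
ee_rot: [0.001, -0.088, 0.996, 0.0]
ft_force: [-0.1, -0.2, -0.1]
finger_gap: 0.502
grip_force: 0.0
```

```bash
python3 -m jog '[0,0,0.8,-0.2,0.5,0,0, 0,0,0,0,0,-2,0, 0,0,0,0,0,-2,0, 0,0,0,0,0,-1.5,0, 0,0,0,0,0,-1,0, 0,0,0,0,0,-0.8,0, 0,0,0,0,0,0,0, 0,0,0,0,0,0,0]' 25; python3 - <<'E'
from h import *
im=np.hstack([cv2.resize(ctrl.read_camera(n)[100:250,150:350],None,fx=2,fy=2,interpolation=2) for n in("top","side")])
cv2.imwrite("pics/g3.png",im[:,:,::-1])
E
```

```text
time: 12.3
ee_pos: [0.577, 0.0221, 0.1908]
ee_rot: [0.0, -0.096, 0.995, 0.0]
ft_force: [0.4, 0.7, 0.4]
finger_gap: 0.5
grip_force: 0.0
```

View pics/g3.png

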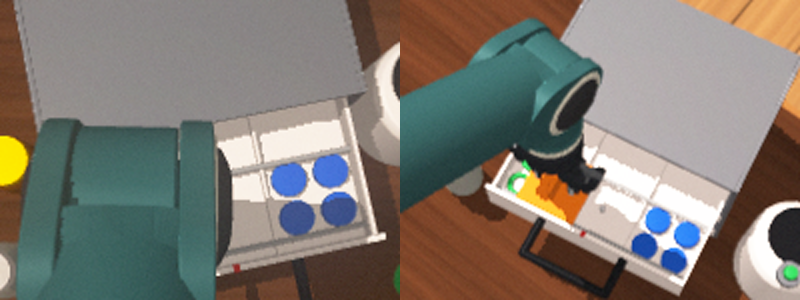

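The side half shows the fingers down on both sides of the fin, around crop (570,185), and nothing is being touched. I'll grip it.

```bash
python3 -m jog '[0,0,0,0,0,0,-0.4, 0,0,0,0,0,0,-0.7, 0,0,0,0,0,0,-1, 0,0,0,0,0,0,-1, 0,0,0,0,0,0,-1, 0,0,0,0,0,0,-1, 0,0,0,0,0,0,-1, 0,0,0,0,0,0,-1]' 30
```

```text
time: 13.4
ee_pos: [0.5767, 0.0221, 0.1905]
ee_rot: [0.0, -0.096, 0.995, 0.0]
ft_force: [-1.9, 0.2, 4.8]
finger_gap: 0.07
grip_force: 33.9
```

```bash
python3 -m jog '[0,0,0,0.1,-0.5,0,-1, 0,0,0,0.19,-0.98,0,-1, 0,0,0,0.19,-0.98,0,-1, 0,0,0,0.19,-0.98,0,-1, 0,0,0,0.19,-0.98,0,-1, 0,0,0,0.19,-0.98,0,-1, 0,0,0,0.1,-0.5,0,-1, 0,0,0,0,0,0,-1]'; python3 -m jog '[0,0,0,0.04,-0.2,0,-1, 0,0,0,0,0,0,-1, 0,0,0,0,0,0,-1, 0,0,0,0,0,0,-1, 0,0,0,0,0,0,-1, 0,0,0,0,0,0,-1, 0,0,0,0,0,0,-1, 0,0,0,0,0,0,-1]'
```

```text
time: 14.4
ee_pos: [0.5883, -0.0372, 0.1905]
ee_rot: [0.0, -0.096, 0.995, 0.0]
ft_force: [-0.7, -0.3, 4.9]
finger_gap: 0.072
grip_force: 34.1
time: 15.4
ee_pos: [0.5888, -0.0394, 0.1905]
ee_rot: [0.0, -0.096, 0.995, -0.0]
ft_force: [-0.7, -2.3, 5.2]
finger_gap: 0.074
grip_force: 34.2
```

```bash
for k in 1; do python3 -m jog '[0,0,0,0.04,-0.2,0,-1, 0,0,0,0,0,0,-1, 0,0,0,0,0,0,-1, 0,0,0,0,0,0,-1, 0,0,0,0,0,0,-1, 0,0,0,0,0,0,-1, 0,0,0,0,0,0,-1, 0,0,0,0,0,0,-1]'; done;  python3 -m jog '[0,0,0,0.04,-0.2,0,-1, 0,0,0,0,0,0,-1, 0,0,0,0,0,0,-1, 0,0,0,0,0,0,-1, 0,0,0,0,0,0,-1, 0,0,0,0,0,0,-1, 0,0,0,0,0,0,-1, 0,0,0,0,0,0,-1]'
```

```text
time: 16.4
ee_pos: [0.5891, -0.0409, 0.1905]
ee_rot: [0.0, -0.096, 0.995, 0.0]
ft_force: [-0.2, -1.7, 6.6]
finger_gap: 0.072
grip_force: 34.2
time: 17.4
ee_pos: [0.5894, -0.0428, 0.1905]
ee_rot: [0.0, -0.096, 0.995, 0.0]
ft_force: [-1.0, -1.4, 6.2]
finger_gap: 0.074
grip_force: 34.3
```

```bash
python3 -m jog '[0,0,0,0.02,-0.1,0,-1, 0,0,0,0,0,0,-1, 0,0,0,0,0,0,-1, 0,0,0,0,0,0,-1, 0,0,0,0,0,0,-0.8, 0,0,0,0,0,0,-0.5, 0,0,0,0,0,0,0, 0,0,0,0,0,0,0]'; python3 -m jog '[0,0,0,0,0,2,0, 0,0,0,0,0,3,0, 0,0,0,0,0,3,0, 0,0,0,0,0,3,0, 0,0,0,0,0,3,0, 0,0,0,-1,6,0,0, 0,0,0,-2,5.5,0,0, 0,0,0,-2,5.5,0,0]'; python3 -m jog '[0,0,0,-2,5,0,0, 0,0,0,-2,5,0,0, 0,0,0,0,2,0,0, 0,0,0,0,0,0,0, 0,0,0,0,0,0,0, 0,0,0,0,0,0,0, 0,0,0,0,0,0,0, 0,0,0,0,0,0,0]'; python3 - <<'E'
from h import *
a=np.deg2rad(10.9);X=np.array([np.cos(a),np.sin(a)]);Y=np.array([-X[1],X[0]])
f0=np.array([.672,-.031])
t=lambda P:np.round([((np.array(P)[:2]-f0)@X),((np.array(P)[:2]-f0)@Y)],4)
for n in("top","side"):
    im=ctrl.read_camera(n)[:,:,::-1]; cv2.imwrite(f"pics/{n}4.png",im)
    hsv=cv2.cvtColor(np.ascontiguousarray(im),cv2.COLOR_BGR2HSV)
    o=cv2.inRange(hsv,(5,150,90),(20,255,255));o=cv2.morphologyEx(o,cv2.MORPH_OPEN,np.ones((3,3)))
    k,l,st,ce=cv2.connectedComponentsWithStats(o)
    for i in range(1,k):
        r=cv2.minAreaRect(onz(n,np.argwhere(l==i)[:,::-1],.177)[:,:2].astype(np.float32))
        if .06<min(r[1]) and max(r[1])<.13: print(n,"plate",r,t(r[0]))
    red=(cv2.inRange(hsv,(0,150,100),(4,255,255))|cv2.inRange(hsv,(174,150,100),(180,255,255)))
    k,l,st,ce=cv2.connectedComponentsWithStats(red)
    for i in range(1,k):
        if st[i,4]>1 and 200<ce[i][0]<300: print(n,"red",t(onz(n,ce[i],.212)[0]))
cv2.imwrite("pics/g4.png",np.hstack([cv2.resize(cv2.imread(f"pics/{n}4.png")[100:250,150:350],None,fx=2,fy=2,interpolation=2) for n in("top","side")]))
E
```

```text
time: 18.4
ee_pos: [0.5894, -0.0438, 0.1901]
ee_rot: [-0.0, -0.096, 0.995, 0.0]
ft_force: [0.5, 0.3, -0.6]
finger_gap: 0.5
grip_force: 0.0
time: 19.4
ee_pos: [0.5388, 0.1277, 0.3304]
ee_rot: [0.0, -0.096, 0.995, 0.0]
ft_force: [0.2, -0.1, -1.5]
finger_gap: 0.5
grip_force: 0.0
time: 20.4
ee_pos: [0.4997, 0.2456, 0.3304]
ee_rot: [0.0, -0.095, 0.995, 0.0]
ft_force: [-0.7, -0.3, -0.6]
finger_gap: 0.503
grip_force: 0.0
top plate ((0.5901020169258118, -0.043213482946157455), (0.08915434777736664, 0.08553943783044815), 11.152353286743164) [-0.0827  0.0035]
top red [-0.1365  0.0023]
side red [-0.139   0.0032]
```

View pics/g4.png

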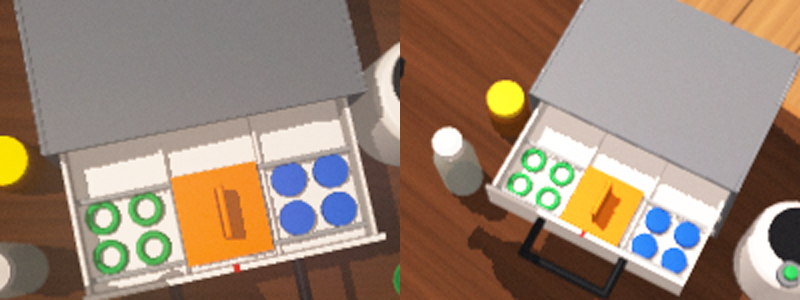

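Both outer bays look open, and the fin at crop (228,212) is about 1 mm from the red mark at (237,268). I can't tell from the picture that it has clicked in. There's plenty of time, so I'll grip the fin again and feel for the detent's centre.

```bash
python3 -m jog '[0,0,0,1.5,-4.8,0,0, 0,0,0,1.5,-4.8,0,0, 0,0,0,1.5,-4.8,0,0, 0,0,0,1.5,-4.8,0,0, 0,0,0,1.5,-4.8,0,0, 0,0,0,1.5,-4.9,0,0, 0,0,0,0,0,-3,0, 0,0,0,0,0,-3,0]'; python3 -m jog '[0,0,0,0,0,-3,0, 0,0,0,0,0,-2,0, 0,0,0,0,0,-2,0, 0,0,0,0,0,-1,0, 0,0,0,0,0,0,0, 0,0,0,0,0,0,-0.6, 0,0,0,0,0,0,-1, 0,0,0,0,0,0,-1]'
```

```text
time: 21.5
ee_pos: [0.5898, -0.0438, 0.2698]
ee_rot: [0.001, -0.095, 0.995, 0.0]
ft_force: [-0.2, 0.1, -0.4]
finger_gap: 0.504
grip_force: 0.0
time: 22.5
ee_pos: [0.59, -0.043, 0.1912]
ee_rot: [0.001, -0.096, 0.995, -0.0]
ft_force: [-0.3, -0.3, 2.8]
finger_gap: 0.073
grip_force: 34.0
```

```bash
python3 -m jog '[0,0,0,0.03,-0.15,0,-1, 0,0,0,0,0,0,-1, 0,0,0,0,0,0,-1, 0,0,0,0,0,0,-1, 0,0,0,0,0,0,-1, 0,0,0,0,0,0,-1, 0,0,0,0,0,0,-1, 0,0,0,0,0,0,-1]'; python3 -m jog '[0,0,0,0.03,-0.15,0,-1, 0,0,0,0,0,0,-1, 0,0,0,0,0,0,-1, 0,0,0,0,0,0,-1, 0,0,0,0,0,0,-1, 0,0,0,0,0,0,-1, 0,0,0,0,0,0,-1, 0,0,0,0,0,0,-1]';python3 -m jog '[0,0,0,0.02,-0.1,0,-1, 0,0,0,0,0,0,-1, 0,0,0,0,0,0,-1, 0,0,0,0,0,0,-1, 0,0,0,0,0,0,-1, 0,0,0,0,0,0,-1, 0,0,0,0,0,0,-1, 0,0,0,0,0,0,-1]'
```

```text
time: 23.5
ee_pos: [0.5903, -0.0443, 0.1912]
ee_rot: [0.001, -0.096, 0.995, 0.0]
ft_force: [-0.7, -0.0, 5.2]
finger_gap: 0.074
grip_force: 34.4
time: 24.5
ee_pos: [0.5904, -0.0447, 0.1912]
ee_rot: [0.0, -0.096, 0.995, 0.001]
ft_force: [-2.4, 3.0, 5.7]
finger_gap: 0.072
grip_force: 34.6
time: 25.5
ee_pos: [0.5904, -0.0448, 0.1912]
ee_rot: [0.0, -0.096, 0.995, 0.001]
ft_force: [-2.6, 4.4, 7.4]
finger_gap: 0.072
grip_force: 34.6
```

The force climbs to 4.4 N with almost no movement, so the cover is seated in the detent at y ≈ -0.0447. I'll relax the load, release and check.

```bash
python3 -m jog '[0,0,0,-0.04,0.18,0,-1, 0,0,0,0,0,0,-1, 0,0,0,0,0,0,-1, 0,0,0,0,0,0,-0.8, 0,0,0,0,0,0,-0.4, 0,0,0,0,0,0,0, 0,0,0,0,0,0,0, 0,0,0,0,0,1,0]'; python3 -m jog '[0,0,0,0,0,2,0, 0,0,0,0,0,3,0, 0,0,0,0,0,3,0, 0,0,0,0,0,3,0, 0,0,0,0,0,2,0, 0,0,0,-1,5.5,0,0, 0,0,0,-2,5.5,0,0, 0,0,0,-2,5.5,0,0]'; python3 -m jog '[0,0,0,-2,5,0,0, 0,0,0,-2,5,0,0, 0,0,0,0,2,0,0, 0,0,0,0,0,0,0, 0,0,0,0,0,0,0, 0,0,0,0,0,0,0, 0,0,0,0,0,0,0, 0,0,0,0,0,0,0]'; python3 - <<'E'
from h import *
a=np.deg2rad(10.9);X=np.array([np.cos(a),np.sin(a)]);Y=np.array([-X[1],X[0]])
f0=np.array([.672,-.031])
t=lambda P:np.round([((np.array(P)[:2]-f0)@X),((np.array(P)[:2]-f0)@Y)],4)
im=ctrl.read_camera("top")[:,:,::-1]; cv2.imwrite("pics/top5.png",im)
for k in(2,4,5):
    im=cv2.imread(f"pics/top{k}.png");hsv=cv2.cvtColor(im,cv2.COLOR_BGR2HSV)
    o=cv2.inRange(hsv,(5,150,90),(20,255,255));o=cv2.morphologyEx(o,cv2.MORPH_OPEN,np.ones((3,3)))
    n_,l,st,ce=cv2.connectedComponentsWithStats(o)
    for i in range(1,n_):
        r=cv2.minAreaRect(onz("top",np.argwhere(l==i)[:,::-1],.177)[:,:2].astype(np.float32))
        if .06<min(r[1]) and max(r[1])<.13: print(k,"plate",t(r[0]))
    b=(im.max(2)<60);b[:240]=0;b[280:]=0;b[:,:235]=0;b[:,312:]=0
    p=np.argwhere(b)[:,::-1];print("bar",t(onz("top",p,.195).mean(0)))
    for nm,lo,hi,z in(("jar",(22,180,180),(34,255,255),.085),("green",(50,150,80),(75,255,255),.02)):
        mm=cv2.inRange(hsv,lo,hi);n_,l,st,ce=cv2.connectedComponentsWithStats(mm)
        for i in range(1,n_):
            if st[i,4]>90: print(nm,st[i,4],ce[i].round(1))
E
```

```text
time: 26.5
ee_pos: [0.5893, -0.0451, 0.1999]
ee_rot: [-0.001, -0.096, 0.995, 0.0]
ft_force: [-0.9, -0.3, -0.1]
finger_gap: 0.497
grip_force: 0.0
time: 27.5
ee_pos: [0.5393, 0.1214, 0.3312]
ee_rot: [0.001, -0.095, 0.995, 0.0]
ft_force: [1.7, 1.1, 0.7]
finger_gap: 0.501
grip_force: 0.0
time: 28.5
ee_pos: [0.5001, 0.2394, 0.3303]
ee_rot: [0.0, -0.095, 0.995, -0.0]
ft_force: [0.0, 0.1, 0.2]
finger_gap: 0.5
grip_force: 0.0
2 plate [-0.0829  0.0699]
bar [-0.192  -0.0023]
jar 489 [150.8 179.7]
green 520 [369.5 234.9]
4 plate [-0.0827  0.0035]
bar [-0.1901  0.0092]
jar 486 [150.8 179.7]
green 520 [369.6 234.8]
5 plate [-0.0828  0.0022]
bar [-0.1903  0.0106]
jar 488 [150.8 179.7]
green 510 [369.2 235. ]
```

View pics/top5.png

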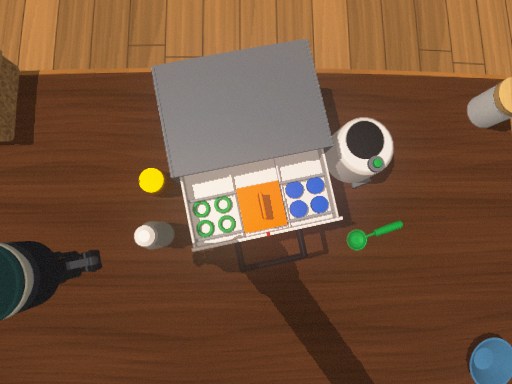

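The cover is now level with the red mark (0.0022 against 0.0023), and the bottle, jar, spoon and warmer are where they started. Last check: whether the tray crept in at all.

```bash
python3 - <<'E'
from h import *
A,B=[cv2.imread(f"pics/top{k}.png") for k in(2,5)]
for im in(A,B):
    m=cv2.inRange(cv2.cvtColor(im,cv2.COLOR_BGR2HSV),(105,120,60),(130,255,255))[170:225,280:330]
    M=cv2.moments(m,True);print("caps",M["m00"],round(M["m10"]/M["m00"],2),round(M["m01"]/M["m00"],2))
g=[cv2.cvtColor(i,cv2.COLOR_BGR2GRAY).astype(np.float32) for i in(A,B)]
for n,s in(("caps/panel",np.s_[165:235,283:345]),("roof",np.s_[50:160,160:320])):
    a,b=g[0][s],g[1][s];print(n,cv2.phaseCorrelate(a,b,cv2.createHanningWindow(a.shape[::-1],cv2.CV_32F)))
E
```

```text
caps 876.0 26.6 26.78
caps 872.0 26.63 26.75
caps/panel ((-0.0013269401998954322, 0.013042280248129146), 0.9999452773481607)
roof ((0.015321508758916025, 0.010166272535961696), 0.49980303247769675)
```

The tray hasn't moved since it reached its stop (under 0.02 px). I'm handing the job in.

```bash
python3 -c "
from rig import ctrl
print(ctrl.job_done())"
```

```text
the job is handed in; nothing more can be done
None
```

The job is handed in: the tray is fully out at its stop, the cover is seated in the middle detent level with the red mark, both outer bays are open, and the other objects look undisturbed in the last picture.

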